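# Hang the pipette on the carousel's free hook

## Task

Turn the pipette carousel so that its one empty hook stands at the front, directly over the red stripe on the base, and leave it there. Then take the blue-collared pipette out of its sloping cradle and hang it upright by its collar in that empty hook. Do not drop the pipette or lay it down, and leave everything else on the bench where it is.

Things in the scene. Friction and masses are not known exactly. Their poses are not given: they have to be found in the camera images.
- rotor (a joint): Angle of the carousel's rotor (rad): 0 when the empty hook is exactly over the red stripe, growing counter-clockwise seen from above; 6.28 is again over the stripe; turns freely either way past a full turn. Friction about 0.2 N m; stays where it is left. Five black forked hooks 72 degrees apart: four carry fastened pipettes (purple, yellow, red collars) of the loose one's shape, one is empty.
- knob (a point): Centre of the light-blue round knob on top of the rotor, on its vertical axis, 242 mm above the bench: 40 mm diameter, 32 mm tall (226 to 258 mm). Grip and turn it to turn the rotor. The other pipettes hang 122 mm from this axis, their tops at 257 mm height.
- hook (a point): Empty hook's seat: middle of its slot at the tines' top, 185 mm above the bench, 122 mm from the rotor's axis; z up, -x radially outward. Two level tines 6 mm wide, slot 24 mm wide, 105 to 156 mm from the axis, open outward; 6 mm lips on the last 6 mm. Enter from outside towards the axis, collar above the lips, then lower until the collar rests on the tines behind the lips.
- mark (a point): Point on the red stripe (64 x 14 mm, radial) on the grey fixed base's tongue, 18 mm above the bench, 122 mm from the rotor's axis; the stripe shows the front of the carousel. The base is a disc of 100 mm radius, the tongue reaches 168 mm from the axis.
- pipette_grip (a point): Centre of the loose pipette's white handle, 185 mm from the tip; z runs from tip to button. Handle 26 mm diameter, 157 to 208 mm from the tip; above it a thin plunger and 18 mm blue button ending at 222 mm. About 110 g. Starts in the cradle, axis 30 degrees from vertical, button end leaning towards the robot's side, handle centre 184 mm above the bench, free all round.
- pipette_collar (a point): Centre of the underside of the blue collar of the loose pipette, on its axis, 150 mm from the tip: collar 38 mm diameter, 7 mm thick; the neck below it is 16 mm in diameter for 65 mm, then tapers to 7 mm at the tip. Same axes as the grip.
- cradle: Light-blue sloping channel (20 mm wide inside, 150 mm long) on a grey 170 x 90 x 12 mm foot, fixed; the pipette lies in it with its collar on the channel's upper end, and comes out straight up or along its axis. Origin on the bench below the pipette handle, 35 mm from the foot's centre; its -x is the way the button end leans.
- tip_box: Orange tip box 85 x 120 x 54 mm, loose; origin under its centre.
- capped_needle: Green and white capped needle, about 100 x 12 x 10 mm, loose; origin under its middle.
- dish: Small steel bowl, 90 mm diameter, 30 mm tall, loose; origin under its centre.

How it is judged:
On the way, in this order (a step that is already met when the one before it is completed fails the run):
1. the empty hook stands at the front over the red stripe, at rest (horizontal distance between hook and mark below 0.03 m and velocity of joint rotor between -0.1 and 0.1 rad/s), for 0.3 s.
2. the pipette sits in the hook, upright, its collar on the tines (x of pipette_collar in the frame of hook between -0.015 and 0.015 m and y of pipette_collar in the frame of hook between -0.008 and 0.008 m and z of pipette_collar in the frame of hook between -0.004 and 0.004 m and angle between pipette_grip's own z axis and vertical below 0.15 rad), for 0.2 s.
At the end, for the whole second after the job is handed in: The empty hook is within 30 mm (about 14 degrees) of the red stripe, and the pipette hangs in it released and at rest: collar underside within 4 mm of the tines' top, within 15 mm along and 8 mm across the slot, axis within 0.15 rad of vertical (all of step 2 and horizontal distance between hook and mark below 0.03 m and linear speed of pipette below 0.03 m/s); the robot touches nothing.
It fails at once if the pipette is dropped or laid down (axis more than 70 degrees from vertical) (angle between pipette_grip's own z axis and vertical above 1.22 rad).
It fails at once if the tip box, the capped needle or the steel bowl is shifted by more than 30 mm (distance of any of tip_box, capped_needle, dish from where it was at the start of the episode above 0.03 m).
It also fails if it takes over 69 s, if anything falls off the work surface, if the arm or the gripper's body presses on something with over 40 N, if the wrist force passes 120 N, or if a joint passes its speed limit or range.

## Robot

A 6-joint arm with a two-finger parallel gripper is mounted at the origin on the work surface. World frame = base frame: x ahead of the robot, y to its left, z up, the work surface at z = 0. Lengths are in m, angles in rad, forces in N, time in s.
With the tool pointing down it reaches from about 0.3 to 0.85 m from the base axis. Payload 4.2 kg.
Tool frame: the origin (TCP) lies at the very end of the fingers, on their centre line; the grasp point (between the pads) lies 19 mm behind it; z points along the fingers, y is the line along which they close (so a half turn about z gives the same grasp; the last joint's range is limited). The gripper opens to 91 mm and grips with 3 to 60 N. Pads are 32 mm wide; open, the fingers measure 118 mm over their backs; the gripper's body (76 mm by 178 mm) begins 60 mm behind the grasp point.
Start: joints at [1.202, 0.32, 1.565, -0, 1.257, -0.02], TCP at [0.197, 0.54, 0.214] pointing down, gripper open.
Joint ranges: [-3.11, 3.11], [-0.84, 2.01], [0.21, 2.61], [-1.34, 4.49], [0.05, 2.63], [-2.56, 2.56]. Speed limits (rad/s): [2.57, 2.57, 3.14, 3.14, 3.14, 3.14].

## Interface

Orientations are given as a unit quaternion [x, y, z, w].
In Python, from plant import arm gives the robot as it stands. The module is installed in compiled form; this text tells all that it offers.
- The arm moves only by the tool drive_tool, never from a script. Its argument "moves" is a list of rows, each a list of 3 entries, a list of its own where there are three numbers: the shift along the tool's x, y, z in mm, then the turn, a rotation vector about the tool's x, y, z in rad, then the closure, from 0 (fully open) to 1 (shut). A call has exactly 8 rows; each row shifts and turns the commanded pose from where the row before left it, along the tool's axes as they then stand; what a row does not reach is not made up. A row lasts 1/10 s, in which the tool goes at most 50 mm and 8.59 degrees, less where a joint would pass 70% of its speed; a pose out of reach is approached as far as the arm can. A call is refused whole if a number of a shift passes 50 or a number of a turn 0.15, either way. A call with a gripper value outside its range is refused whole. The fingers move at their own pace and stop on an object; "squeeze" is the grip in N (left out, the last holds). Time passes only in rows, so rows that do not move let the fingers close, or fill a call up. It gives the time, the measured TCP pose, the force, the opening and the grip force at its end, in the units of the state.
- arm.read_state(): the state, without advancing time (a new reading comes with each control period).
- arm.get_image(name): name is "scene" or "top"; returns a dict with "img" (384x512x3 uint8, red, green, blue), "mtx" (3x3 intrinsics, pixels), "k1" (the pictures are not rectified: a ray, as slopes to the right and down, at radius r is drawn at 1 + k1 r^2 times it, then the intrinsics apply), "rvec" (rotation vector, rad) and "tvec" (3), from world to camera coordinates, as OpenCV has them. Camera axes: x right, y down, z forward; pixel columns grow to the right and rows downward; lengths in m; the calibration is good to about 2 mm. A picture is of the moment at which its call begins. There is no depth.
- arm.hand_in(): hands the job in; it is judged then, once.
Trained networks look in the newest picture that a camera, given by its name, has taken for a name from the list of things; names that differ only in an ending like _2 or _b are one class to them, and where a whole thing is asked for, a point or a joint stands for the part that bears it (a point fixed in the world has none). Each returns a list of dicts, best first, with "confidence" (0 to 1); they miss things now and then, are a little off and sometimes report something else, mostly with a low value. They report only what shows in the picture. A call takes as long as a camera call.
- arm.look_for(name, camera): "centre" ([x, y, z] in m, in world coordinates, good to about 4 mm: the middle of the surface that is visible of it).
- arm.place_of(name, camera): "centre" ([x, y, z] in m, in world coordinates, good to about 4 mm: a listed point, or the origin of a listed thing).
The state is a dict: "t": time; "joints": joint angles; "qvel": joint speeds; "effort": joint torques, N m; "tcp_pos": TCP position; "tool_rot": TCP orientation; "force": force on the tool from outside, world axes, zero at the start; "moment": the same for the moment, N m; "opening": finger opening in m; "grip_force": force on a finger pad.
Only numpy, scipy, OpenCV 4.12 (cv2) and the standard library are available. Lean on these libraries where they do the work, as an engineer would, in place of code of your own. Each camera call takes 0.05 s, during which the arm holds its last target. There are 200 camera calls.

## Working session

There is one attempt and no reset: what is moved stays moved. The work goes in short steps, Python scripts to look and compute and a tool call to move; the robot and the scene stay as the last step left them, time stands still between calls to the robot, and variables do not carry over. Pictures are saved under pics/ and viewed, at most 10 in all, crops included, and the job is handed in when it is done.

Besides the shell and the picture viewer there is one more tool, called after "Emit:" by a JSON object that holds its "fn" and its "kwargs", one argument or row to a line. drive_tool: Moves the arm, as the interface text tells. Its arguments: {"type":"object","properties":{"moves":{"type":"array","items":{"type":"array"}},"squeeze":{"type":"number"}},"required":["moves"]}

```bash
mkdir -p pics
cat > h.py <<'E'
from plant import arm
import numpy as np, cv2
from scipy.spatial.transform import Rotation as R
np.set_printoptions(precision=4,suppress=True)
def proj(im,P):
    P=np.atleast_2d(np.array(P,float)); d=np.array([im["k1"],0,0,0,0.])
    return cv2.projectPoints(P,np.array(im["rvec"]),np.array(im["tvec"]),np.array(im["mtx"]),d)[0][:,0]
def ray(im,uv,z):
    d=np.array([im["k1"],0,0,0,0.])
    n=cv2.undistortPoints(np.array([[uv]],float),np.array(im["mtx"]),d)[0,0]
    Rm=cv2.Rodrigues(np.array(im["rvec"]))[0]; c=-Rm.T@np.array(im["tvec"]); v=Rm.T@np.array([n[0],n[1],1])
    return c+v*(z-c[2])/v[2]
E
python3 - <<'E'
from h import *
for c in("scene","top"):
    im=arm.get_image(c); cv2.imwrite(f"pics/{c}0.png",cv2.resize(im["img"][:,:,::-1],(800,600)))
    for n in("knob","hook","mark","pipette_grip","pipette_collar","cradle","tip_box","capped_needle","dish","rotor"):
        for f in ("place_of",):
            try: print(c,n,[(np.array(d["centre"]).round(3).tolist(),round(d["confidence"],2),(proj(im,d["centre"])[0]*800/512).round().tolist()) for d in getattr(arm,f)(n,c)[:2]])
            except Exception as e: print(c,n,e)
s=arm.read_state(); print(s)
E
```

```text
scene knob [([0.626, 0.202, 0.0], 0.72, [493.0, 311.0]), ([0.561, -0.209, 0.243], 0.7, [335.0, 362.0])]
scene hook [([0.595, -0.323, 0.184], 0.68, [308.0, 446.0]), ([0.641, 0.2, 0.156], 0.61, [507.0, 264.0])]
scene mark [([0.439, -0.184, 0.014], 0.57, [304.0, 392.0])]
scene pipette_grip [([0.623, 0.202, 0.183], 0.87, [501.0, 249.0])]
scene pipette_collar [([0.642, 0.205, 0.154], 0.64, [509.0, 263.0])]
scene cradle [([0.628, 0.198, -0.002], 0.75, [493.0, 313.0])]
scene tip_box [([0.425, 0.001, 0.001], 0.72, [359.0, 329.0]), ([0.561, -0.21, 0.243], 0.46, [335.0, 362.0])]
scene capped_needle [([0.554, 0.003, -0.006], 0.48, [411.0, 360.0])]
scene dish [([0.596, -0.323, 0.182], 0.68, [309.0, 447.0]), ([0.34, 0.281, -0.0], 0.67, [404.0, 235.0])]
scene rotor it knows: capped_needle, cradle, dish, hook, knob, mark, pipette_collar, pipette_grip, tip_box
top knob [([0.561, -0.207, 0.246], 0.93, [574.0, 255.0]), ([0.639, 0.205, 0.151], 0.73, [295.0, 217.0])]
top hook [([0.596, -0.328, 0.189], 0.9, [647.0, 236.0])]
top mark [([0.436, -0.185, 0.021], 0.92, [535.0, 345.0])]
top pipette_grip [([0.625, 0.198, 0.183], 0.74, [297.0, 222.0])]
top pipette_collar [([0.638, 0.204, 0.151], 0.58, [296.0, 217.0]), ([0.563, -0.208, 0.246], 0.19, [575.0, 253.0])]
top cradle []
top tip_box []
top capped_needle []
top dish [([0.346, 0.284, 0.003], 0.92, [262.0, 401.0])]
top rotor it knows: capped_needle, cradle, dish, hook, knob, mark, pipette_collar, pipette_grip, tip_box
{'t': 1.0, 'joints': array([ 1.202 ,  0.3196,  1.5645, -0.    ,  1.2574, -0.02  ]), 'qvel': array([-0.0009, -0.0001, -0.001 , -0.0001, -0.0014,  0.0011]), 'effort': array([ -0.0002, -41.2355, -23.2231,   0.0729,   0.0375,  -0.    ]), 'tcp_pos': array([0.1965, 0.5404, 0.214 ]), 'tool_rot': array([0.1735, 0.9848, 0.    , 0.    ]), 'force': array([-0.8029,  0.6601, -0.1726]), 'moment': array([0.0094, 0.0022, 0.0343]), 'grip_force': 0.0, 'opening': 0.0909429998595136}
```

View pics/scene0.png

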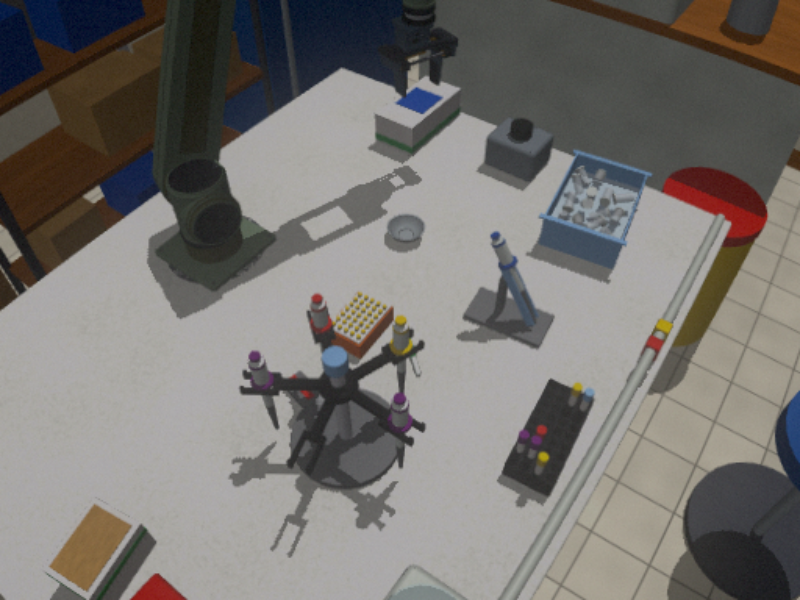

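View pics/top0.png

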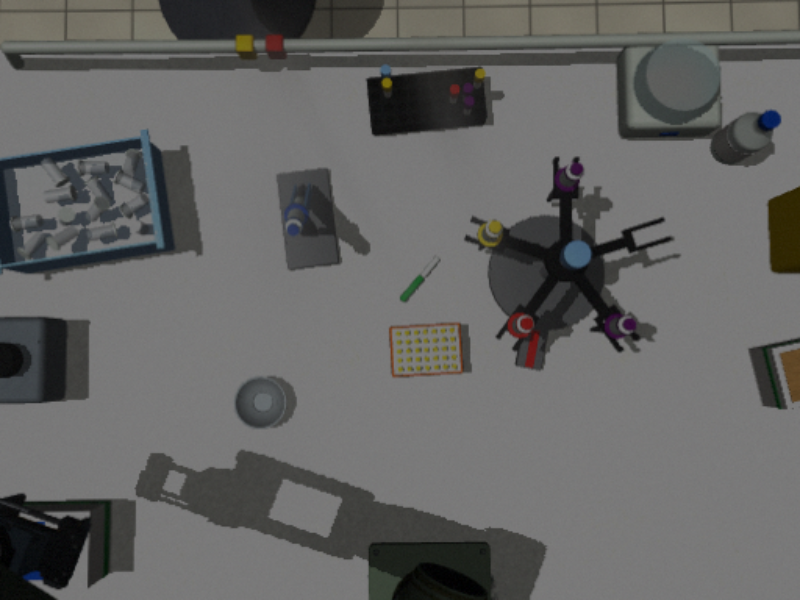

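The scene view shows the carousel knob at (335,362) and the empty hook at (308,446). The red-collared pipette hangs near the stripe at (303,390), and the cradle with the blue pipette is at (505,265). The top view agrees: knob (575,255), empty hook (650,237), stripe (530,350), blue pipette (296,215). Taking the hook azimuth as about -73° and the stripe as about 169°, the rotor needs about -2.05 rad, clockwise from above. I'll go to the knob first.

Emit:
{"fn": "drive_tool", "kwargs": {
  "moves": [
    [[-30,-29,-14],[0,0,0],0],
    [[-30,-29,-14],[0,0,0],0],
    [[-30,-29,-14],[0,0,0],0],
    [[-30,-29,-14],[0,0,0],0],
    [[-30,-29,-14],[0,0,0],0],
    [[-30,-29,-14],[0,0,0],0],
    [[-30,-29,-14],[0,0,0],0],
    [[-30,-29,-14],[0,0,0],0]
  ]
}}

```text
t: 1.8
tcp_pos: [0.3431, 0.2387, 0.3268]
tool_rot: [0.173, 0.985, 0.0, 0.0]
force: [0.8, -0.2, -0.1]
opening: 0.0912
grip_force: 0.0
```

Emit:
{"fn": "drive_tool", "kwargs": {
  "moves": [
    [[-30,-29,0],[0,0,0],0],
    [[-30,-29,0],[0,0,0],0],
    [[-30,-29,0],[0,0,0],0],
    [[-30,-29,0],[0,0,0],0],
    [[-30,-29,0],[0,0,0],0],
    [[-30,-29,0],[0,0,0],0],
    [[-30,-29,0],[0,0,0],0],
    [[-30,-29,0],[0,0,0],0]
  ]
}}

```text
t: 2.6
tcp_pos: [0.4895, -0.0615, 0.3261]
tool_rot: [0.174, 0.985, 0.0, 0.0]
force: [0.6, 1.7, 0.7]
opening: 0.0913
grip_force: 0.0
```

Emit:
{"fn": "drive_tool", "kwargs": {
  "moves": [
    [[-30,-29,0],[0,0,0],0],
    [[-30,-29,0],[0,0,0],0],
    [[-30,-29,0],[0,0,0],0],
    [[-20,-20,0],[0,0,0],0],
    [[0,0,0],[0,0,0.14],0],
    [[0,0,0],[0,0,0.14],0],
    [[0,0,0],[0,0,0.14],0],
    [[0,0,0],[0,0,0.14],0]
  ]
}}

```text
t: 3.4
tcp_pos: [0.5558, -0.1981, 0.3258]
tool_rot: [0.442, 0.897, 0.0, -0.0]
force: [-0.6, 0.5, -0.8]
opening: 0.0909
grip_force: 0.0
```

Emit:
{"fn": "drive_tool", "kwargs": {
  "moves": [
    [[-11,-2,0],[0,0,0],0],
    [[0,0,35],[0,0,0],0],
    [[0,0,35],[0,0,0],0],
    [[0,0,25],[0,0,0],0],
    [[0,0,0],[0,0,0],0.8],
    [[0,0,0],[0,0,0],0.8],
    [[0,0,0],[0,0,0],0.8],
    [[0,0,0],[0,0,0],0.8]
  ],
  "squeeze": 30
}}

```text
t: 4.2
tcp_pos: [0.562, -0.2082, 0.2328]
tool_rot: [0.439, 0.899, 0.0, 0.002]
force: [-0.1, 0.0, 0.7]
opening: 0.062
grip_force: 0.0
```

Run:
```python
from h import *
for c in("top","scene"):
  for k in range(2):
    im=arm.get_image(c)
    for n in("knob","hook","mark"):
        print(c,n,[(np.array(d["centre"]).round(4).tolist(),round(d["confidence"],2)) for d in arm.place_of(n,c)[:2]])
print(arm.read_state())
```

```text
top knob [([0.5602, -0.2071, 0.2435], 0.96)]
top hook []
top mark [([0.4358, -0.1828, 0.0198], 0.77)]
top knob [([0.5655, -0.2067, 0.2485], 0.87)]
top hook []
top mark [([0.4384, -0.1852, 0.0189], 0.77)]
scene knob [([0.5579, -0.2103, 0.2457], 0.63), ([0.344, 0.2811, -0.0039], 0.5)]
scene hook [([0.5944, -0.3244, 0.1854], 0.77)]
scene mark [([0.4406, -0.1826, 0.014], 0.95)]
scene knob []
scene hook [([0.594, -0.3237, 0.1828], 0.9)]
scene mark [([0.4414, -0.1808, 0.0134], 0.87)]
{'t': 5.0, 'joints': array([-0.3748,  0.3462,  1.4805, -0.0027,  1.316 , -1.0362]), 'qvel': array([ 0.0019,  0.0002,  0.0015, -0.0011, -0.0024, -0.0002]), 'effort': array([  2.5668, -40.9341, -23.6637,   1.4888,  -0.8518,   0.0453]), 'tcp_pos': array([ 0.5599, -0.2088,  0.2314]), 'tool_rot': array([ 0.4389,  0.8985, -0.0013, -0.0004]), 'force': array([-4.9985, -3.4535,  3.762 ]), 'moment': array([-0.7435,  0.853 ,  0.0578]), 'grip_force': 29.997630715370178, 'opening': 0.039539831587937446}
```

Emit:
{"fn": "drive_tool", "kwargs": {
  "moves": [
    [[0,0,0],[0,0,0.06],0.8],
    [[0,0,0],[0,0,0.13],0.8],
    [[0,0,0],[0,0,0.14],0.8],
    [[0,0,0],[0,0,0.14],0.8],
    [[0,0,0],[0,0,0.14],0.8],
    [[0,0,0],[0,0,0.14],0.8],
    [[0,0,0],[0,0,0.14],0.8],
    [[0,0,0],[0,0,0.14],0.8]
  ],
  "squeeze": 40
}}

```text
t: 5.8
tcp_pos: [0.56, -0.2088, 0.2314]
tool_rot: [0.826, 0.564, -0.001, 0.0]
force: [-2.2, -3.2, 3.1]
opening: 0.0392
grip_force: 40.0
```

Emit:
{"fn": "drive_tool", "kwargs": {
  "moves": [
    [[0,0,0],[0,0,0.14],0.8],
    [[0,0,0],[0,0,0.14],0.8],
    [[0,0,0],[0,0,0.14],0.8],
    [[0,0,0],[0,0,0.14],0.8],
    [[0,0,0],[0,0,0.14],0.8],
    [[0,0,0],[0,0,0.14],0.8],
    [[0,0,0],[0,0,0.13],0.8],
    [[0,0,0],[0,0,0.06],0.8]
  ]
}}

```text
t: 6.6
tcp_pos: [0.5601, -0.2089, 0.2314]
tool_rot: [0.996, 0.085, -0.001, 0.001]
force: [-4.0, -4.6, 3.0]
opening: 0.0393
grip_force: 40.0
```

Run:
```python
from h import *
for c in("top","scene"):
  for k in range(3):
    im=arm.get_image(c)
    for n in("hook","mark"):
        print(c,n,[(np.array(d["centre"]).round(4).tolist(),round(d["confidence"],2)) for d in arm.place_of(n,c)[:2]])
  cv2.imwrite(f"pics/{c}1.png",cv2.resize(im["img"][:,:,::-1],(800,600)))
print(arm.read_state())
```

```text
top hook [([0.6285, 0.1992, -0.0013], 0.69)]
top mark [([0.4368, -0.1814, 0.02], 0.73)]
top hook []
top mark [([0.4386, -0.1832, 0.0219], 0.71)]
top hook []
top mark [([0.4374, -0.1817, 0.0202], 0.86)]
scene hook [([0.4407, -0.181, 0.1853], 0.76)]
scene mark [([0.4404, -0.1825, 0.0143], 0.95)]
scene hook [([0.4399, -0.183, 0.1835], 0.87), ([0.4392, -0.1839, 0.0169], 0.19)]
scene mark [([0.342, 0.283, -0.0007], 0.69), ([0.4388, -0.1824, 0.0186], 0.68)]
scene hook [([0.4389, -0.1817, 0.1845], 0.82), ([0.5583, 0.001, -0.0033], 0.74)]
scene mark []
{'t': 7.5, 'joints': array([-0.3752,  0.3464,  1.4803, -0.002 ,  1.3157,  1.0244]), 'qvel': array([-0.    ,  0.0005, -0.002 ,  0.0003,  0.0013,  0.0001]), 'effort': array([  3.6095, -41.4325, -23.579 ,   1.2686,  -0.9024,  -0.197 ]), 'tcp_pos': array([ 0.5601, -0.2089,  0.2314]), 'tool_rot': array([ 0.9963,  0.0857, -0.0008,  0.0007]), 'force': array([-3.6064, -4.6319,  3.4084]), 'moment': array([-0.2476,  0.8879, -0.2167]), 'grip_force': 40.00638127326965, 'opening': 0.03938452477342685}
```

View pics/scene1.png

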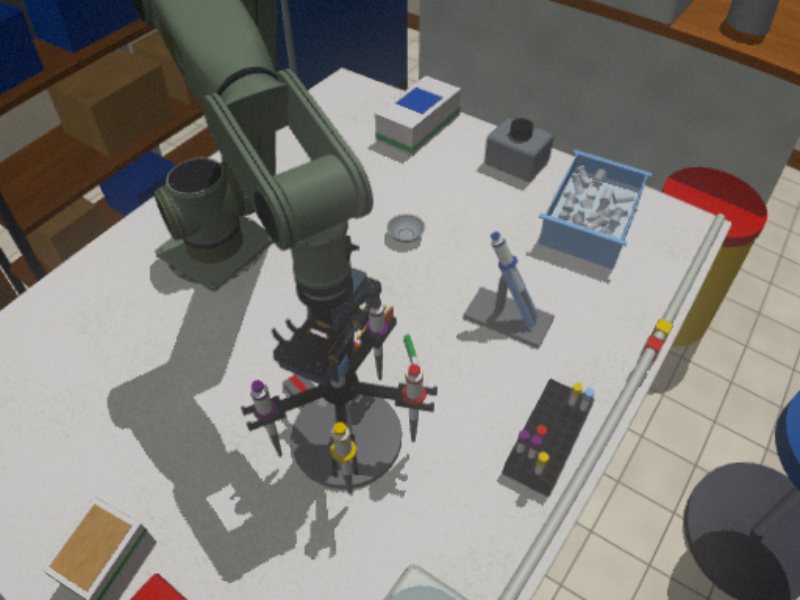

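Emit:
{"fn": "drive_tool", "kwargs": {
  "moves": [
    [[0,0,0],[0,0,0],0],
    [[0,0,0],[0,0,0],0],
    [[0,0,0],[0,0,0],0],
    [[0,0,0],[0,0,0],0],
    [[0,0,-25],[0,0,0],0],
    [[0,0,-40],[0,0,0],0],
    [[0,0,-40],[0,0,0],0],
    [[0,0,-25],[0,0,0],0]
  ]
}}

```text
t: 8.3
tcp_pos: [0.5617, -0.2078, 0.3643]
tool_rot: [0.996, 0.086, 0.002, 0.001]
force: [1.0, -0.3, 0.8]
opening: 0.0911
grip_force: 0.0
```

```bash
cat >> h.py <<'E'
def rel(p,Rm,tp,TR):
    """shift in tool axes (mm) and rotvec in tool axes from (p,Rm) to (tp,TR)"""
    return Rm.T@(np.array(tp)-p)*1000, R.from_matrix(Rm.T@TR).as_rotvec()
def tilt(a,ydir):
    z=-a/np.linalg.norm(a); y=np.array(ydir,float); y-=z*(y@z); y/=np.linalg.norm(y)
    return np.stack([np.cross(y,z),y,z],1)
E
python3 - <<'E'
from h import *
G=[];C=[]
for c in("top","scene"):
  for k in range(4):
    im=arm.get_image(c)
    for n,L in(("pipette_grip",G),("pipette_collar",C)):
        r=[d for d in arm.place_of(n,c) if np.linalg.norm(np.array(d["centre"])[:2]-[.63,.2])<.05]
        if r: L.append(r[0]["centre"]); print(c,n,np.array(r[0]["centre"]))
  im=im; big=cv2.resize(im["img"][:,:,::-1],None,fx=4,fy=4,interpolation=cv2.INTER_CUBIC)
  u,v=(proj(im,[.625,.2,.12])[0]*4).astype(int); cv2.imwrite(f"pics/{c}2.png",big[v-300:v+300,u-300:u+300]); print("origin",(u-300,v-300))
  for ph in(0,6,12):
    a=np.array([-.5*np.cos(np.radians(ph)),-.5*np.sin(np.radians(ph)),.866]);g=np.mean(G,0)
    print(ph,[(proj(im,g+a*s)[0]*4-[u-300,v-300]).round() for s in(-.035,0,.037)])
g=np.mean(G,0);cc=np.mean(C,0);print(g,cc,g-cc)
s=arm.read_state();print(s["tcp_pos"],s["tool_rot"],s["opening"])
E
```

```text
top pipette_grip [0.6232 0.196  0.1864]
top pipette_collar [0.638  0.2052 0.1508]
top pipette_grip [0.6247 0.1993 0.1854]
top pipette_collar [0.6392 0.2041 0.1527]
top pipette_grip [0.6248 0.1992 0.185 ]
top pipette_collar [0.6401 0.2025 0.1516]
top pipette_grip [0.6237 0.1995 0.1835]
top pipette_collar [0.6401 0.2017 0.1506]
origin (np.int64(470), np.int64(285))
0 [array([295., 264.]), array([287., 283.]), array([279., 306.])]
6 [array([292., 264.]), array([287., 283.]), array([282., 305.])]
12 [array([289., 264.]), array([287., 283.]), array([286., 305.])]
scene pipette_grip [0.6225 0.2022 0.1853]
scene pipette_collar [0.642  0.2041 0.1557]
scene pipette_grip [0.62   0.2044 0.1842]
scene pipette_collar [0.6414 0.2026 0.1535]
scene pipette_grip [0.6219 0.2029 0.1849]
scene pipette_collar [0.6398 0.2012 0.1578]
scene pipette_grip [0.6217 0.1999 0.184 ]
scene pipette_collar [0.6415 0.2022 0.1536]
origin (np.int64(975), np.int64(398))
0 [array([324., 277.]), array([308., 239.]), array([290., 198.])]
6 [array([325., 276.]), array([308., 239.]), array([289., 199.])]
12 [array([326., 274.]), array([308., 239.]), array([288., 201.])]
[0.6228 0.2004 0.1848] [0.6403 0.203  0.1533] [-0.0174 -0.0025  0.0315]
[ 0.561  -0.2078  0.3609] [ 0.9963  0.0863  0.     -0.0001] 0.09144835657102106
```

View pics/top2.png

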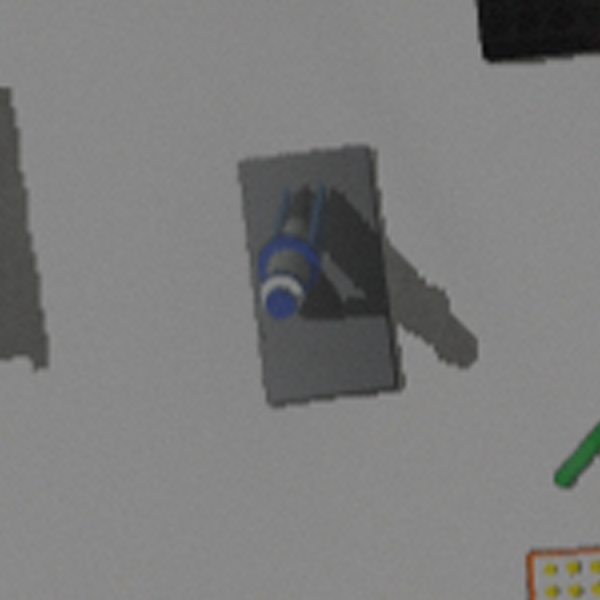

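The carousel crop shows the empty hook over the stripe. In the cradle crop, the collar at (290,262) and button at (282,303) fit a lean azimuth of about 6.5°. Next I'll yaw, move across and tilt.

Emit:
{"fn": "drive_tool", "kwargs": {
  "moves": [
    [[0,0,0],[0,0,-0.14],0],
    [[0,0,0],[0,0,-0.14],0],
    [[0,0,0],[0,0,-0.14],0],
    [[0,0,0],[0,0,-0.14],0],
    [[0,0,0],[0,0,-0.14],0],
    [[0,0,0],[0,0,-0.14],0],
    [[0,0,0],[0,0,-0.14],0],
    [[0,0,0],[0,0,-0.14],0]
  ]
}}

```text
t: 10.3
tcp_pos: [0.561, -0.2078, 0.3609]
tool_rot: [0.797, 0.605, 0.0, -0.0]
force: [-0.1, -0.4, 1.2]
opening: 0.0911
grip_force: 0.0
```

Emit:
{"fn": "drive_tool", "kwargs": {
  "moves": [
    [[0,0,0],[0,0,-0.14],0],
    [[0,0,0],[0,0,-0.14],0],
    [[0,0,0],[0,0,-0.11],0],
    [[44,6,0],[0,0,0],0],
    [[44,6,0],[0,0,0],0],
    [[44,6,0],[0,0,0],0],
    [[44,6,0],[0,0,0],0],
    [[44,6,0],[0,0,0],0]
  ]
}}

```text
t: 11.1
tcp_pos: [0.566, 0.0158, 0.3611]
tool_rot: [0.667, 0.745, 0.0, 0.0]
force: [0.4, 0.2, -0.2]
opening: 0.0911
grip_force: 0.0
```

Emit:
{"fn": "drive_tool", "kwargs": {
  "moves": [
    [[44,6,15],[0,0,0],0],
    [[44,6,15],[0,0,0],0],
    [[44,6,15],[0,0,0],0],
    [[44,6,15],[0,0,0],0],
    [[0,0,0],[-0.13,0,0],0],
    [[0,0,0],[-0.13,0,0],0],
    [[0,0,0],[-0.13,0,0],0],
    [[0,0,0],[-0.13,0,0],0]
  ]
}}

```text
t: 11.9
tcp_pos: [0.5704, 0.1922, 0.302]
tool_rot: [0.643, 0.72, 0.194, 0.173]
force: [0.6, -0.0, -0.4]
opening: 0.0912
grip_force: 0.0
```

```bash
cat > go.py <<'E'
from h import *
g=np.array([.6232,.2004,.1845]); ph=np.radians(6.5)
a=np.array([-.5*np.cos(ph),-.5*np.sin(ph),.866]); TR=tilt(a,[np.cos(ph),np.sin(ph),0])
s=arm.read_state(); p=s["tcp_pos"]; Rm=R.from_quat(s["tool_rot"]).as_matrix()
for d in(.1,-.019): print(d,rel(p,Rm,g+a*d,TR))
print(p,s["joints"],s["force"],s["opening"])
E
python3 go.py
```

```text
0.1 (array([  2.171 , -12.6237,  28.3647]), array([ 0.003 , -0.0005, -0.001 ]))
-0.019 (array([  2.1113, -12.9806, 147.3615]), array([ 0.003 , -0.0005, -0.001 ]))
[0.5704 0.1922 0.302 ] [ 0.3792  0.0745  1.7734 -0.186   0.7911  0.3636] [ 0.6426 -0.0176 -0.3996] 0.09123880384963594
```

Emit:
{"fn": "drive_tool", "kwargs": {
  "moves": [
    [[2,-13,18],[0,0,0],0],
    [[0,0,30],[0,0,0],0],
    [[0,0,30],[0,0,0],0],
    [[0,0,30],[0,0,0],0],
    [[0,0,25],[0,0,0],0],
    [[0,0,14],[0,0,0],0],
    [[0,0,0],[0,0,0],0],
    [[0,0,0],[0,0,0],0]
  ]
}}

```text
t: 12.7
tcp_pos: [0.6318, 0.2008, 0.1676]
tool_rot: [0.644, 0.72, 0.192, 0.171]
force: [0.2, 0.2, 1.2]
opening: 0.0911
grip_force: 0.0
```

```bash
python3 go.py
python3 - <<'E'
from h import *
out=[]
for c in("top","scene"):
    im=arm.get_image(c); big=cv2.resize(im["img"][:,:,::-1],None,fx=3,fy=3,interpolation=cv2.INTER_CUBIC)
    u,v=(proj(im,[.62,.2,.17])[0]*3).astype(int); out.append(big[v-200:v+200,u-200:u+200])
cv2.imwrite("pics/g3.png",np.hstack(out))
E
```

```text
0.1 (array([   0.5329,    0.6798, -118.9101]), array([-0.0028,  0.0005, -0.0014]))
-0.019 (array([0.5929, 1.0145, 0.0868]), array([-0.0028,  0.0005, -0.0014]))
[0.6318 0.2008 0.1676] [ 0.3496  0.2828  1.8686 -0.2488  0.4945  0.4272] [0.1961 0.1504 1.246 ] 0.09105841002063894
```

View pics/g3.png

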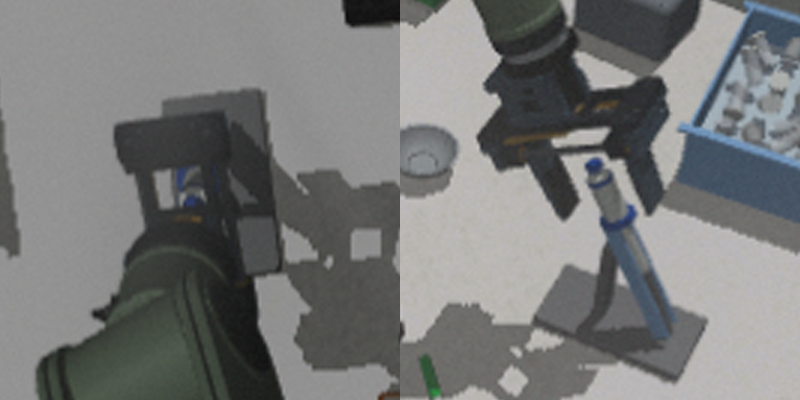

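Both views show the pipette between the open fingers, collar below the fingertips. Closing.

Emit:
{"fn": "drive_tool", "kwargs": {
  "moves": [
    [[0,0,0],[0,0,0],0.9],
    [[0,0,0],[0,0,0],0.9],
    [[0,0,0],[0,0,0],0.9],
    [[0,0,0],[0,0,0],0.9],
    [[0,0,0],[0,0,0],0.9],
    [[0,0,0],[0,0,0],0.9],
    [[0,0,0],[0,0,0],0.9],
    [[0,0,0],[0,0,0],0.9]
  ],
  "squeeze": 35
}}

```text
t: 13.6
tcp_pos: [0.6316, 0.2007, 0.1669]
tool_rot: [0.644, 0.721, 0.192, 0.171]
force: [-0.1, 0.1, 0.0]
opening: 0.0303
grip_force: 0.0
```

```bash
python3 go.py; python3 -c "
from h import *
print(arm.read_state()['grip_force'])"
```

```text
0.1 (array([   0.5929,    1.1412, -119.457 ]), array([-0.0037,  0.0007, -0.0013]))
-0.019 (array([ 0.673 ,  1.5814, -0.4605]), array([-0.0037,  0.0007, -0.0013]))
[0.6316 0.2007 0.1669] [ 0.3495  0.2835  1.8693 -0.249   0.4939  0.4273] [-0.1034  0.0745  0.006 ] 0.03026913956393725
0.0
```

Still closing (opening 30 mm, no grip force yet).

Emit:
{"fn": "drive_tool", "kwargs": {
  "moves": [
    [[0,0,0],[0,0,0],0.9],
    [[0,0,0],[0,0,0],0.9],
    [[0,0,0],[0,0,0],0.9],
    [[0,0,-4],[0,0,0],0.9],
    [[0,0,-8],[0,0,0],0.9],
    [[0,0,-15],[0,0,0],0.9],
    [[0,0,-20],[0,0,0],0.9],
    [[0,0,-20],[0,0,0],0.9]
  ],
  "squeeze": 35
}}

```text
t: 14.4
tcp_pos: [0.5986, 0.197, 0.2256]
tool_rot: [0.644, 0.72, 0.192, 0.171]
force: [3.2, 0.8, -0.8]
opening: 0.0258
grip_force: 35.0
```

Emit:
{"fn": "drive_tool", "kwargs": {
  "moves": [
    [[0,0,-25],[0,0,0],0.9],
    [[0,0,-25],[0,0,0],0.9],
    [[0,0,-25],[0,0,0],0.9],
    [[0,0,-25],[0,0,0],0.9],
    [[0,0,-10],[0.05,0,0],0.9],
    [[0,0,0],[0.1,0,0],0.9],
    [[0,0,0],[0.1,0,0],0.9],
    [[0,0,0],[0.1,0,0],0.9]
  ]
}}

```text
t: 15.2
tcp_pos: [0.5427, 0.1907, 0.3205]
tool_rot: [0.664, 0.743, 0.061, 0.054]
force: [0.6, 0.2, -1.3]
opening: 0.0259
grip_force: 35.0
```

Emit:
{"fn": "drive_tool", "kwargs": {
  "moves": [
    [[0,0,0],[0.1,0,0],0.9],
    [[0,0,0],[0.07,0,0],0.9],
    [[0,0,0],[0,0,0],0.9],
    [[0,0,0],[0,0,0],0.9],
    [[0,0,0],[0,0,0],0.9],
    [[0,0,0],[0,0,0],0.9],
    [[0,0,0],[0,0,0],0.9],
    [[0,0,0],[0,0,0],0.9]
  ]
}}

```text
t: 16.0
tcp_pos: [0.5438, 0.1908, 0.3209]
tool_rot: [0.666, 0.746, 0.0, 0.0]
force: [-0.1, 0.7, -1.2]
opening: 0.0253
grip_force: 35.0
```

Run:
```python
from h import *
s=arm.read_state(); p=s["tcp_pos"]; Rm=R.from_quat(s["tool_rot"]).as_matrix()
print(p,Rm[:,2],Rm[:,1],s["joints"],s["opening"],s["grip_force"])
out=[]
for c in("top","scene"):
  for k in range(2):
    im=arm.get_image(c)
    for n in("pipette_grip","pipette_collar"):
        for d in arm.place_of(n,c)[:2]: print(c,n,(Rm.T@(np.array(d["centre"])-p)*1000).round(1),round(d["confidence"],2))
  big=cv2.resize(im["img"][:,:,::-1],None,fx=3,fy=3,interpolation=cv2.INTER_CUBIC)
  u,v=(proj(im,p-[0,0,.06])[0]*3).astype(int); v=max(v,200);u=max(u,200);out.append(big[v-200:v+200,u-200:u+200]); print(u-200,v-200)
cv2.imwrite("pics/g4.png",np.hstack(out))
```

```text
[0.5438 0.1908 0.3209] [ 0.0007  0.0003 -1.    ] [0.9937 0.112  0.0007] [0.3175 0.2764 1.3613 0.     1.5031 0.2053] 0.025323707891489352 34.96719539165497
top pipette_collar [-359.5 -147.4  297.9] 0.53
top pipette_collar [-399.3  -28.6   77.6] 0.53
363 316
scene pipette_grip [  3.6  -0.5 -21.1] 0.82
scene pipette_collar [-1.6 -1.3 14.6] 0.59
scene pipette_collar [-358.5 -144.8  133.9] 0.18
scene pipette_grip [  2.6   0.4 -18.3] 0.85
scene pipette_collar [ 1.   0.9 10.8] 0.83
693 193
```

View pics/g4.png

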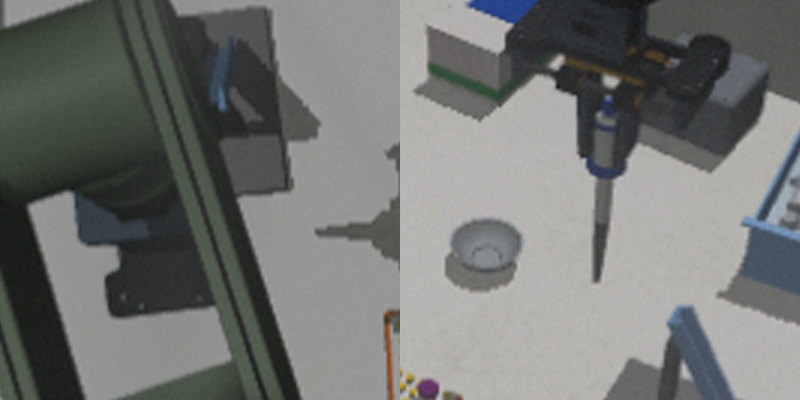

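The pipette hangs straight in the fingers, collar at (606,170) and tip at (597,282) in the right half, and the cradle is empty. Next I carry it to a point outside the hook.

Emit:
{"fn": "drive_tool", "kwargs": {
  "moves": [
    [[-18,-12,0],[0,0,0],0.9],
    [[-33,-22,0],[0,0,0],0.9],
    [[-33,-22,0],[0,0,0],0.9],
    [[-33,-22,0],[0,0,0],0.9],
    [[-33,-22,0],[0,0,0],0.9],
    [[-33,-22,0],[0,0,0],0.9],
    [[-33,-22,0],[0,0,0],0.9],
    [[-33,-22,0],[0,0,0],0.9]
  ]
}}

```text
t: 17.4
tcp_pos: [0.4061, -0.0764, 0.3207]
tool_rot: [0.666, 0.746, 0.0, 0.0]
force: [1.7, -1.2, -1.3]
opening: 0.0254
grip_force: 35.0
```

Emit:
{"fn": "drive_tool", "kwargs": {
  "moves": [
    [[-33,-23,0],[0,0,0],0.9],
    [[-33,-23,0],[0,0,0],0.9],
    [[-16,-12,0],[0,0,0],0.9],
    [[0,0,0],[0,0,-0.1],0.9],
    [[0,0,0],[0,0,-0.14],0.9],
    [[0,0,0],[0,0,-0.14],0.9],
    [[0,0,0],[0,0,-0.14],0.9],
    [[0,0,0],[0,0,-0.14],0.9]
  ]
}}

```text
t: 18.2
tcp_pos: [0.3585, -0.1632, 0.3206]
tool_rot: [0.386, 0.922, 0.0, 0.0]
force: [-0.1, 0.2, -0.7]
opening: 0.0254
grip_force: 35.0
```

Emit:
{"fn": "drive_tool", "kwargs": {
  "moves": [
    [[0,0,0],[0,0,-0.14],0.9],
    [[0,0,0],[0,0,-0.14],0.9],
    [[0,0,0],[0,0,-0.14],0.9],
    [[0,0,0],[0,0,-0.1],0.9],
    [[0,0,0],[0,0,-0.06],0.9],
    [[0,0,25],[0,0,0],0.9],
    [[0,0,35],[0,0,0],0.9],
    [[0,0,35],[0,0,0],0.9]
  ]
}}

```text
t: 19.0
tcp_pos: [0.3589, -0.1633, 0.225]
tool_rot: [0.109, 0.994, -0.0, 0.001]
force: [1.4, -0.7, -1.2]
opening: 0.0252
grip_force: 35.0
```

```bash
cat > m.py <<'E'
from h import *
import sys
s=arm.read_state(); p=s["tcp_pos"]; Rm=R.from_quat(s["tool_rot"]).as_matrix()
print("tcp",p,"z",Rm[:,2],"y",Rm[:,1],s["joints"],s["opening"],s["grip_force"],s["force"])
H=[];
for c,N in(("scene",4),("top",2)):
  for k in range(N):
    im=arm.get_image(c)
    for n in("pipette_grip","pipette_collar"):
        for d in arm.place_of(n,c)[:1]: print(c,n,(Rm.T@(np.array(d["centre"])-p)*1000).round(1),round(d["confidence"],2))
    for n in("hook","mark","knob"):
        for d in arm.place_of(n,c)[:1]: print(c,n,np.array(d["centre"]).round(4),round(d["confidence"],2))
  if c=="scene":
    big=cv2.resize(im["img"][:,:,::-1],None,fx=4,fy=4,interpolation=cv2.INTER_CUBIC)
    o=(proj(im,[.42,-.18,.13])[0]*4).astype(int)-[300,300]; o=np.maximum(o,0)
    cv2.imwrite(sys.argv[1],big[o[1]:o[1]+600,o[0]:o[0]+600])
    for dz in(.04,0,-.016,-.166): print("vert",dz,(proj(im,p+[0,0,dz])[0]*4-o).round())
E
python3 m.py pics/h5.png
```

```text
tcp [ 0.3589 -0.1633  0.225 ] z [ 0.0022 -0.0009 -1.    ] y [ 0.2171  0.9762 -0.0004] [-0.4562  0.0208  1.9123  0.0001  1.2062 -1.8082] 0.025189925289174804 34.96715784072876 [ 1.3725 -0.7191 -1.2496]
scene pipette_grip [  5.3   1.6 -21.6] 0.49
scene pipette_collar [ 0.6  0.2 15.9] 0.68
scene hook [ 0.4406 -0.1858  0.1848] 0.81
scene mark [ 0.4376 -0.1802  0.0136] 0.73
scene knob [ 0.558  -0.2094  0.2431] 0.73
scene pipette_grip [ -0.3   2.2 -22.9] 0.78
scene pipette_collar [ 1.3 -0.1 13.4] 0.72
scene hook [ 0.4395 -0.1807  0.1826] 0.78
scene mark [ 0.4387 -0.1841  0.0196] 0.66
scene knob [ 0.559  -0.2083  0.2477] 0.65
scene pipette_grip [  4.5   0.  -20.5] 0.8
scene pipette_collar [-0.9 -1.4 16.2] 0.83
scene hook [ 0.4399 -0.1828  0.1813] 0.88
scene mark [ 0.4391 -0.1809  0.0116] 0.77
scene knob [ 0.5539 -0.0003 -0.0039] 0.6
scene pipette_grip [  6.4   2.8 -22.7] 0.49
scene pipette_collar [ 6.8  0.8 14.7] 0.6
scene hook [ 0.4398 -0.1837  0.1829] 0.77
scene mark [ 0.4409 -0.1844  0.0173] 0.87
scene knob [ 0.3417  0.2839 -0.0015] 0.55
vert 0.04 [220. 116.]
vert 0 [230. 157.]
vert -0.016 [234. 172.]
vert -0.166 [268. 303.]
top hook [ 0.4388 -0.1873  0.1881] 0.73
top mark [ 0.4359 -0.1848  0.0172] 0.57
top knob [ 0.5584 -0.2078  0.2431] 0.7
top pipette_grip [109.4 434.8 222.7] 0.31
top hook [ 0.4386 -0.1859  0.1886] 0.84
top mark [ 0.4381 -0.1863  0.0199] 0.98
top knob [ 0.5613 -0.2036  0.247 ] 0.71
```

View pics/h5.png

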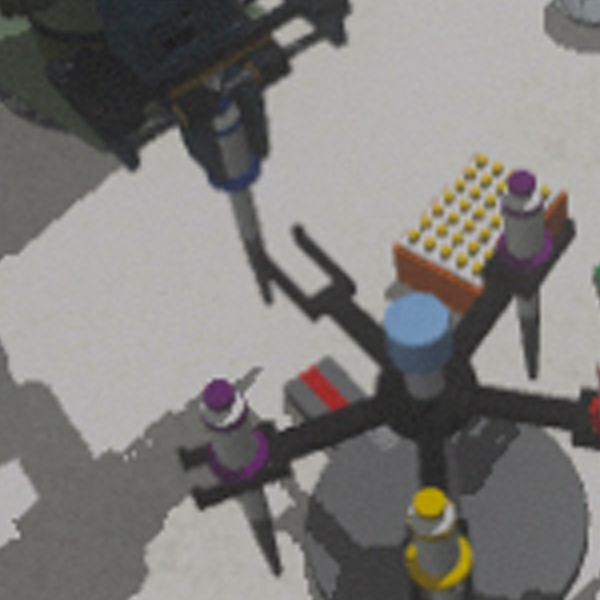

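The pipette is vertical: its tip at (268,302) matches the prediction for a plumb axis. The hook lies straight ahead at (325,270), over the stripe. Inserting now, collar above the lips.

Emit:
{"fn": "drive_tool", "kwargs": {
  "moves": [
    [[-5,-3,0],[0,0,0],0.9],
    [[-12,0,0],[0,0,0],0.9],
    [[-15,0,0],[0,0,0],0.9],
    [[-15,0,0],[0,0,0],0.9],
    [[-15,0,0],[0,0,0],0.9],
    [[-14,0,0],[0,0,0],0.9],
    [[-8,0,0],[0,0,0],0.9],
    [[0,0,0],[0,0,0],0.9]
  ]
}}

```text
t: 21.6
tcp_pos: [0.4411, -0.1845, 0.2252]
tool_rot: [0.109, 0.994, 0.0, -0.0]
force: [-0.6, -0.1, -1.3]
opening: 0.0256
grip_force: 35.0
```

```bash
python3 m.py pics/h6.png
```

```text
tcp [ 0.4411 -0.1845  0.2252] z [-0.0003  0.0002 -1.    ] y [0.2166 0.9762 0.0002] [-0.4203  0.1591  1.7542  0.0001  1.2286 -1.7728] 0.025553932190673388 34.96733486652374 [-0.5709 -0.0996 -1.3241]
scene pipette_grip [  6.    0.3 -21.5] 0.78
scene pipette_collar [ 2.8  1.  12.8] 0.76
scene hook [ 0.4384 -0.1806  0.1847] 0.68
scene mark [ 0.4382 -0.1833  0.0164] 0.98
scene knob [ 0.5618 -0.208   0.2449] 0.59
scene pipette_grip [  7.2   1.5 -20.1] 0.52
scene hook [ 0.4393 -0.1823  0.1837] 0.59
scene mark [ 0.4363 -0.181   0.0151] 0.64
scene knob [ 0.5599 -0.2096  0.2437] 0.81
scene pipette_grip [  5.3   1.7 -19.7] 0.64
scene pipette_collar [ 3.4  1.1 16.6] 0.48
scene hook [ 0.4426 -0.1825  0.1846] 0.87
scene mark [ 0.4394 -0.1817  0.0167] 0.84
scene knob [ 0.5604 -0.2108  0.2415] 0.6
scene pipette_grip [  1.7   1.8 -19.3] 0.76
scene pipette_collar [ 5.4  1.7 13.8] 0.75
scene hook [ 0.4411 -0.1832  0.185 ] 0.66
scene mark [ 0.4386 -0.1826  0.0168] 0.57
scene knob [ 0.5598 -0.2078  0.2428] 0.66
vert 0.04 [291. 193.]
vert 0 [300. 233.]
vert -0.016 [303. 248.]
vert -0.166 [332. 377.]
top pipette_grip [  1.7   2.6 201.9] 0.3
top pipette_collar [  4.6   0.7 204.9] 0.59
top mark [ 0.4392 -0.182   0.0195] 0.63
top knob [ 0.5615 -0.2065  0.2443] 0.59
top hook [ 0.6279  0.1983 -0.0017] 0.56
top mark [ 0.438  -0.183   0.0185] 0.71
top knob [ 0.5621 -0.2038  0.2468] 0.71
```

View pics/h6.png

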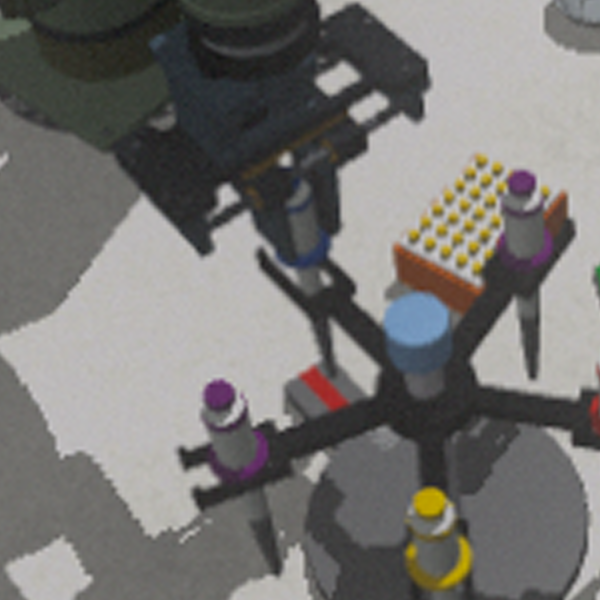

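The neck sits in the slot between the tines and the tip (330,375) lines up with the stripe. Lowering gently.

Emit:
{"fn": "drive_tool", "kwargs": {
  "moves": [
    [[0,0,6],[0,0,0],0.9],
    [[0,0,6],[0,0,0],0.9],
    [[0,0,5],[0,0,0],0.9],
    [[0,0,3],[0,0,0],0.9],
    [[0,0,2],[0,0,0],0.9],
    [[0,0,0],[0,0,0],0.9],
    [[0,0,0],[0,0,0],0.9],
    [[0,0,0],[0,0,0],0.9]
  ]
}}

```text
t: 24.2
tcp_pos: [0.4401, -0.1843, 0.2037]
tool_rot: [0.109, 0.994, -0.0, 0.0]
force: [0.9, -0.1, -0.5]
opening: 0.0258
grip_force: 35.0
```

Emit:
{"fn": "drive_tool", "kwargs": {
  "moves": [
    [[0,0,1],[0,0,0],0.9],
    [[0,0,0],[0,0,0],0.9],
    [[0,0,0.5],[0,0,0],0.9],
    [[0,0,0],[0,0,0],0.9],
    [[0,0,0.5],[0,0,0],0.9],
    [[0,0,0],[0,0,0],0.9],
    [[0,0,0],[0,0,0],0.9],
    [[0,0,0],[0,0,0],0.9]
  ]
}}

```text
t: 25.0
tcp_pos: [0.4399, -0.1843, 0.2015]
tool_rot: [0.109, 0.994, 0.0, 0.0]
force: [0.8, 0.1, -0.8]
opening: 0.0257
grip_force: 35.0
```

Emit:
{"fn": "drive_tool", "kwargs": {
  "moves": [
    [[0,0,0.5],[0,0,0],0.9],
    [[0,0,0],[0,0,0],0.9],
    [[0,0,0.5],[0,0,0],0.9],
    [[0,0,0],[0,0,0],0.9],
    [[0,0,0.5],[0,0,0],0.9],
    [[0,0,0],[0,0,0],0.9],
    [[0,0,0],[0,0,0],0.9],
    [[0,0,0],[0,0,0],0.9]
  ]
}}

```text
t: 25.8
tcp_pos: [0.44, -0.1843, 0.2009]
tool_rot: [0.109, 0.994, -0.0, 0.0]
force: [-1.0, 2.2, 6.2]
opening: 0.0259
grip_force: 35.0
```

Contact is felt (+7 N), so the collar is on the tines. Releasing.

Emit:
{"fn": "drive_tool", "kwargs": {
  "moves": [
    [[0,0,0],[0,0,0],0.6],
    [[0,0,0],[0,0,0],0.5],
    [[0,0,0],[0,0,0],0.4],
    [[0,0,0],[0,0,0],0.3],
    [[0,0,0],[0,0,0],0.3],
    [[0,0,0],[0,0,0],0.3],
    [[0,0,0],[0,0,0],0.3],
    [[0,0,0],[0,0,0],0.3]
  ]
}}

```text
t: 26.6
tcp_pos: [0.44, -0.1843, 0.2]
tool_rot: [0.109, 0.994, 0.0, 0.0]
force: [-0.4, -0.2, -0.6]
opening: 0.0639
grip_force: 0.0
```

```bash
python3 m.py pics/h7.png | grep -v mark
```

```text
tcp [ 0.44   -0.1843  0.2   ] z [ 0.0001  0.0001 -1.    ] y [0.2171 0.9762 0.0001] [-0.4209  0.1757  1.7997  0.0001  1.1661 -1.7729] 0.06387234781330658 0.0 [-0.3817 -0.1758 -0.5575]
scene pipette_grip [  5.3   2.6 -21.6] 0.72
scene pipette_collar [ 0.7  0.5 15.6] 0.66
scene hook [ 0.4389 -0.1806  0.1836] 0.65
scene knob [ 0.5602 -0.2049  0.2447] 0.58
scene pipette_grip [  3.7   3.  -19.9] 0.83
scene pipette_collar [-0.1  1.4 13.3] 0.76
scene hook [ 0.4408 -0.1813  0.1864] 0.76
scene knob [ 0.5599 -0.2096  0.2428] 0.94
scene pipette_grip [-72.6 208.6 204.2] 0.58
scene pipette_collar [ 0.1  0.5 12.2] 0.76
scene hook [ 0.438  -0.1832  0.1827] 0.7
scene knob [ 0.341   0.2816 -0.0026] 0.65
scene pipette_grip [  2.8   1.  -20.2] 0.63
scene pipette_collar [ 0.9 -1.8 11.5] 0.82
scene hook [ 0.4405 -0.1803  0.1853] 0.73
scene knob [ 0.5585 -0.2074  0.2475] 0.85
vert 0.04 [296. 217.]
vert 0 [304. 256.]
vert -0.016 [308. 271.]
vert -0.166 [336. 395.]
top pipette_grip [ -0.6  -1.9 -21.8] 0.52
top pipette_collar [ 4.5  1.2 17.6] 0.64
top hook [ 0.4402 -0.1859  0.1907] 0.93
top knob [ 0.5625 -0.2072  0.2451] 0.74
top pipette_grip [ -1.1  -3.7 -24.5] 0.44
top pipette_collar [ 2.2  1.8 18.7] 0.42
top hook [ 0.4401 -0.1864  0.1897] 0.73
top knob [ 0.5616 -0.2063  0.2444] 0.61
```

View pics/h7.png

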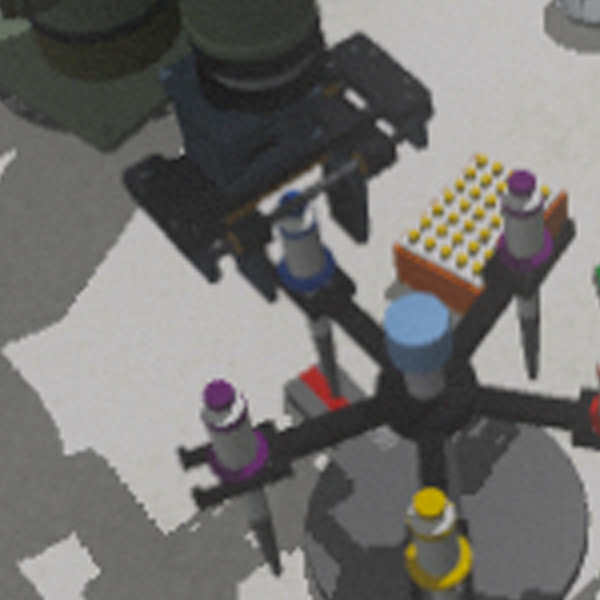

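The blue-collared pipette hangs upright in the hook, collar at (305,272) and tip at about (335,395), with the fingers clear. Retreating straight up.

Emit:
{"fn": "drive_tool", "kwargs": {
  "moves": [
    [[0,0,-10],[0,0,0],0.3],
    [[0,0,-20],[0,0,0],0.3],
    [[0,0,-30],[0,0,0],0.3],
    [[0,0,-40],[0,0,0],0.3],
    [[0,0,-30],[0,0,0],0.3],
    [[0,0,-10],[0,0,0],0.3],
    [[0,0,0],[0,0,0],0.3],
    [[0,0,0],[0,0,0],0.3]
  ]
}}

```text
t: 29.2
tcp_pos: [0.4394, -0.184, 0.3387]
tool_rot: [0.109, 0.994, 0.0, -0.001]
force: [-0.2, 0.1, -0.4]
opening: 0.0639
grip_force: 0.0
```

Run:
```python
from h import *
for c in("scene","scene","top"):
    im=arm.get_image(c)
    for n in("pipette_grip","pipette_collar","hook","mark"):
        print(c,n,[np.array(d["centre"]).round(3).tolist() for d in arm.place_of(n,c)[:1]])
print(arm.hand_in())
```

```text
scene pipette_grip [[0.438, -0.182, 0.219]]
scene pipette_collar [[0.44, -0.184, 0.186]]
scene hook [[0.44, -0.183, 0.184]]
scene mark [[0.438, -0.183, 0.015]]
scene pipette_grip [[0.438, -0.181, 0.221]]
scene pipette_collar [[0.438, -0.183, 0.187]]
scene hook [[0.343, 0.287, -0.003]]
scene mark [[0.439, -0.182, 0.016]]
top pipette_grip [[0.44, -0.186, 0.223]]
top pipette_collar [[0.438, -0.184, 0.02]]
top hook []
top mark [[0.438, -0.183, 0.022]]
the job is handed in; nothing more can be done
None
```

I handed the job in at about 30 s with the empty hook turned over the red stripe and the blue-collared pipette hanging upright in it, released; the final scene-camera measurements put its collar within about 3 mm of the hook seat, but the hand-in returned no verdict.

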